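# Set out the retouching pigments by shade

## Task

Set the four brown pigment jars upright on the wooden rack strip in order of shade, one centred in each ring mark: the lightest next to the white stud, then steadily darker, the darkest next to the black stud. Do not tip a jar over, and leave the loupe and the thread spool standing where they are.

Things in the scene. Friction and masses are not known exactly. Their poses are not given: they have to be found in the camera images.
- jar_cream_center (a point): small round glass pigment jar with grey screw cap, 37 mm across, 50 mm tall, 60 to 130 g; the filling and the round dab on top of the cap are pale cream (the lightest shade). Loose, stands upright on the desk. The point is its centre, 25 mm above its underside; z is the jar's axis.
- jar_ochre_center (a point): small round glass pigment jar with grey screw cap, 37 mm across, 50 mm tall, 60 to 130 g; the filling and the round dab on top of the cap are yellow-brown ochre (second lightest). Loose, stands upright on the desk. The point is its centre, 25 mm above its underside; z is the jar's axis.
- jar_sienna_center (a point): small round glass pigment jar with grey screw cap, 37 mm across, 50 mm tall, 60 to 130 g; the filling and the round dab on top of the cap are reddish mid brown (second darkest). Loose, stands upright on the desk. The point is its centre, 25 mm above its underside; z is the jar's axis.
- jar_umber_center (a point): small round glass pigment jar with grey screw cap, 37 mm across, 50 mm tall, 60 to 130 g; the filling and the round dab on top of the cap are near-black brown (the darkest). Loose, stands upright on the desk. The point is its centre, 25 mm above its underside; z is the jar's axis.
- rack: fixed pale wooden rack strip on the desk, 300 mm long (its y), 56 mm wide (its x), upper surface 8 mm above the desk; a thin aluminium lip along its far long edge (+x side, 28 to 32 mm from the middle line) stands 14 mm above the desk. Origin: centre of the underside, on the desk. Four dark inlaid ring marks, 43 mm across, lie on its middle line (x = 0) at y = -93, -31, +31 and +93 mm in its frame; a jar stands inside each with its centre 33 mm above the desk.
- white_stud: fixed small white stud, 21 mm across and 5 mm high, on the rack's upper surface at one of its two ends (136 mm from the rack's middle): marks the light end. Origin: centre of its underside.
- black_stud: fixed small black stud of the same size on the rack's other end: marks the dark end. Origin: centre of its underside.
- loupe_center (a point): black loupe, round, 37 mm across, 29 mm tall, loose, standing among the jars; not part of the job. The point is its centre, half-way up.
- spool_center (a point): spool of pale thread, 27 mm across, 33 mm tall, loose, standing among the jars; not part of the job. The point is its centre, half-way up.

How it is judged (in metres and radians):
At the end, for the whole second after the job is handed in: All four jars stand upright (within 0.1 rad), at rest, on the rack, each within 12 mm, along and across the rack, of the centre of its ring mark; counted from the white stud: cream, ochre, reddish brown, near-black. The loupe and the thread spool are within 20 mm of where they stood (((y of white_stud in the frame of rack above 0 m and y of jar_cream_center in the frame of rack between 0.081 and 0.105 m and y of jar_ochre_center in the frame of rack between 0.019 and 0.043 m and y of jar_sienna_center in the frame of rack between -0.043 and -0.019 m and y of jar_umber_center in the frame of rack between -0.105 and -0.081 m) or (y of white_stud in the frame of rack below 0 m and y of jar_cream_center in the frame of rack between -0.105 and -0.081 m and y of jar_ochre_center in the frame of rack between -0.043 and -0.019 m and y of jar_sienna_center in the frame of rack between 0.019 and 0.043 m and y of jar_umber_center in the frame of rack between 0.081 and 0.105 m)) and x of jar_cream_center in the frame of rack between -0.012 and 0.012 m and z of jar_cream_center in the frame of rack between 0.029 and 0.037 m and angle between each of jar_cream_center, jar_ochre_center, jar_sienna_center, jar_umber_center's own z axis and vertical below 0.1 rad and linear speed of each of jar_cream, jar_ochre, jar_sienna, jar_umber below 0.02 m/s and x of jar_ochre_center in the frame of rack between -0.012 and 0.012 m and z of jar_ochre_center in the frame of rack between 0.029 and 0.037 m and x of jar_sienna_center in the frame of rack between -0.012 and 0.012 m and z of jar_sienna_center in the frame of rack between 0.029 and 0.037 m and x of jar_umber_center in the frame of rack between -0.012 and 0.012 m and z of jar_umber_center in the frame of rack between 0.029 and 0.037 m and distance of each of loupe_center, spool_center from where it was at the start of the episode below 0.02 m); the robot touches nothing.
It fails at once if a jar is tipped over (angle between any of jar_cream_center, jar_ochre_center, jar_sienna_center, jar_umber_center's own z axis and vertical above 0.7 rad).
It fails at once if the loupe or the thread spool is shifted by more than 20 mm (distance of any of loupe_center, spool_center from where it was at the start of the episode above 0.02 m).
It also fails if it takes over 77 s, if anything falls off the work surface, if the arm or the gripper's body presses on something with over 40 N, if the wrist force passes 120 N, or if a joint passes its speed limit or range.

## Robot

A 7-joint arm with a two-finger parallel gripper is mounted at the origin on a cart in front of the work surface, level with it; the furniture and walls round the work are solid. World frame = base frame: x ahead of the robot, y to its left, z up, the work surface at z = 0. Lengths are in mm, angles in rad, forces in N, time in s.
With the tool pointing down it reaches from about 400 to 875 mm from the base axis. Payload 4.4 kg.
Tool frame: the origin (TCP) lies midway between the tips of the shut fingers; the grasp point (between the pads) lies behind it (ctrl.grip_point_offset is the x of the grasp point in the tool frame, in mm); x points along the fingers, z is the direction in which the jaws open and shut, and the axes are right-handed (so a half turn about x gives the same grasp; the last joint's range is limited). The gripper opens to 85 mm and grips with 20 to 120 N. Pads are 22 mm wide; open, the fingers measure 114 mm over their backs; the gripper's body (76 mm by 85 mm) begins 54 mm behind the grasp point. The pads swing forward as they close: fully open they stand 13 mm farther back than shut.
Start: joints at [-1.279, 0.628, 0.038, 1.517, -0.027, 0.996, -0.02], TCP at [227.617, 608.858, 231.313] pointing down, gripper open.
Joint ranges: [-3.06, 3.06], [-0.37, 2.12], [-1.25, 1.32], [0.18, 2.47], [-1.1, 4.24], [0.23, 1.98], [-2.94, 2.94]. Speed limits (rad/s): [2.57, 2.57, 3.14, 3.14, 3.14, 3.14, 3.14].

## Interface

Orientations are given as [roll, pitch, yaw] about the fixed x, y, z axes, in that order (R = Rz(yaw) Ry(pitch) Rx(roll)).
In Python, from cell import status, eyes, ctrl gives the robot as it stands. The module is installed in compiled form; this text tells all that it offers.
- The arm moves only by the tool apply_moves, never from a script. Its argument "targets" is a list of rows, each a list of 3 entries, a list of its own where there are three numbers: the shift along the tool's x, y, z in mm, then the turn about the tool's x in degrees, then the finger opening in mm, from 0 to 85.4. In form: [[[dx, dy, dz], roll, claw], ...]. A call has 1 to 10 rows; each row shifts and turns the pose as measured when the row begins, along the tool's axes as they then stand; what a row does not reach is not made up. A row lasts 1/8 s, in which the tool goes at most 62.5 mm and 10.7 degrees, less where a joint would pass 70% of its speed; a pose out of reach is approached as far as the arm can. A call is refused whole if a number of a shift passes 62.5 or a number of a turn 10.7, either way. A call with a gripper value outside its range is refused whole. The fingers move at their own pace and stop on an object; the grip force is fixed at half the most. Time passes only in rows, so rows that do not move let the fingers close. It gives the time, the measured TCP pose, the force and the opening at its end, in the units of the state.
- status.read_state(): the state, without advancing time (a new reading comes with each control period).
- eyes.get_image(name): name is "side" or "top" or "wrist"; returns (picture, depth): 420x560x3 uint8, blue, green, red; 420x560 float32, mm along the optical axis (not along the pixel's ray), 0 where there is no reading.
- eyes.camera_params(name): a dict with "fx", "fy", "cx", "cy" (pixels), "R" (3x3) and "t" (3): a world point X has camera coordinates R X + t. Camera axes: x right, y down, z forward; pixel columns grow to the right and rows downward; lengths in mm; the calibration is good to about 2 mm. A picture is of the moment at which its call begins: read the wrist's pose just before it. camera_params takes no time and is no camera call; for the wrist camera it gives the pose at the moment of the call.
- ctrl.finish_job(): hands the job in, once; it reports no verdict.
The state is a dict: "clock": time; "qpos": joint angles; "qd": joint speeds; "tau": joint torques, N m; "eef_pos": TCP position; "tool_rot": TCP orientation; "force": force on the tool from outside, world axes, zero at the start; "torque": the same for the moment, N m; "width": finger opening in mm.
Only numpy, scipy, OpenCV 4.12 (cv2) and the standard library are available. Lean on these libraries where they do the work, as an engineer would, in place of code of your own. Each camera call takes 0.05 s, during which the arm holds its last target.

## Working session

There is one attempt and no reset: what is moved stays moved. The work goes in short steps, Python scripts to look and compute and a tool call to move; the robot and the scene stay as the last step left them, time stands still between calls to the robot, and variables do not carry over. Pictures are saved under pics/ and viewed, and the job is handed in when it is done.

Besides the shell and the picture viewer there is one more tool, called by a JSON object that holds its "op" and its "data". apply_moves: Moves the arm, as the interface text tells. Its arguments: {"type":"object","properties":{"targets":{"type":"array"}},"required":["targets"]}

```bash
mkdir -p pics; ls
python3 - <<'E'
from cell import status, eyes, ctrl
import cv2
s=status.read_state(); print({k:s[k] for k in ('clock','eef_pos','tool_rot','width')}, ctrl.grip_point_offset)
import pickle
d={}
for n in ("top","side","wrist"):
    p=eyes.camera_params(n); im,dp=eyes.get_image(n); d[n]=(im,dp,p); cv2.imwrite(f"pics/{n}0.png",im); print(n,p)
pickle.dump(d,open('d0.pkl','wb'))
E
```

```text
pics
{'clock': 0.0, 'eef_pos': array([227.37858157, 608.26342019, 230.37581109]), 'tool_rot': array([-3.12243973,  1.56890187, -1.90939739]), 'width': 85.71882350767774} -18.700000000000003
top {'fx': 508.7354660006038, 'fy': 508.7354660006038, 'cx': 282.52921140952395, 'cy': 204.79289985817158, 'R': array([[-0.02344189, -0.99968834, -0.00858501],
       [-0.99746779,  0.02396486, -0.06696045],
       [ 0.06714532,  0.00699359, -0.9977187 ]]), 't': array([ -27.49006303,  563.00554561, 1046.64357173])}
side {'fx': 454.1690988209481, 'fy': 454.1690988209481, 'cx': 276.6968528488288, 'cy': 210.06167801905417, 'R': array([[ 9.97924465e-01, -6.43952841e-02, -1.01650687e-04],
       [-2.69268969e-02, -4.15847300e-01, -9.09035734e-01],
       [ 5.84953432e-02,  9.07151735e-01, -4.16718160e-01]]), 't': array([-581.49959846,   43.78706099,  890.31139034])}
wrist {'fx': 338.75035387768094, 'fy': 338.75035387768094, 'cx': 278.1052010238999, 'cy': 216.8595537480368, 'R': array([[ 0.34980451,  0.93682187, -0.00126101],
       [ 0.89540218, -0.33394218,  0.29451239],
       [ 0.27548455, -0.10415088, -0.95564683]]), 't': array([-648.25549853,  -38.67543597,  380.2543068 ])}
```

View pics/top0.png

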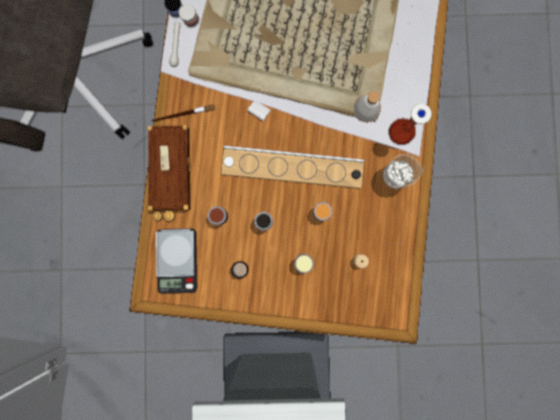

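View pics/side0.png

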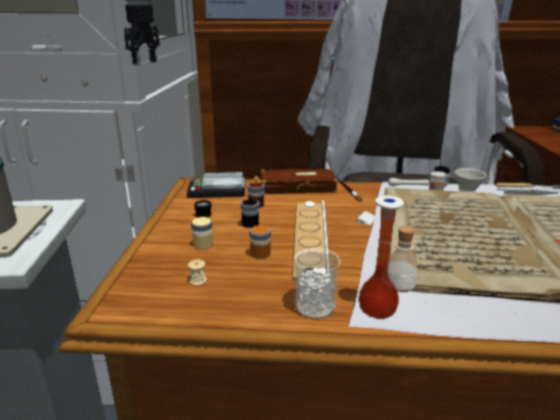

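View pics/wrist0.png

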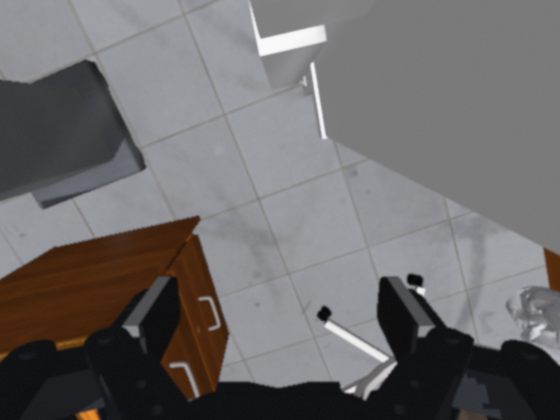

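Top view: white stud at about (228,161), black stud (356,174), rings at (249,163) to (336,173). Jars: sienna (217,216), umber (263,221), ochre (323,212), cream (304,264). The loupe is at (240,269) and the spool at (361,261). The wrist camera sees only the floor so far. Next I'll enlarge crops.

Run:
```python
import cv2,pickle
d=pickle.load(open('d0.pkl','rb'))
a=d['top'][0][140:290,195:385]; cv2.imwrite('pics/topc.png',cv2.resize(a,None,fx=4,fy=4,interpolation=cv2.INTER_CUBIC))
a=d['side'][0][170:290,180:340]; cv2.imwrite('pics/sidec.png',cv2.resize(a,None,fx=5,fy=5,interpolation=cv2.INTER_CUBIC))
```

```text
(no output)
```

View pics/topc.png

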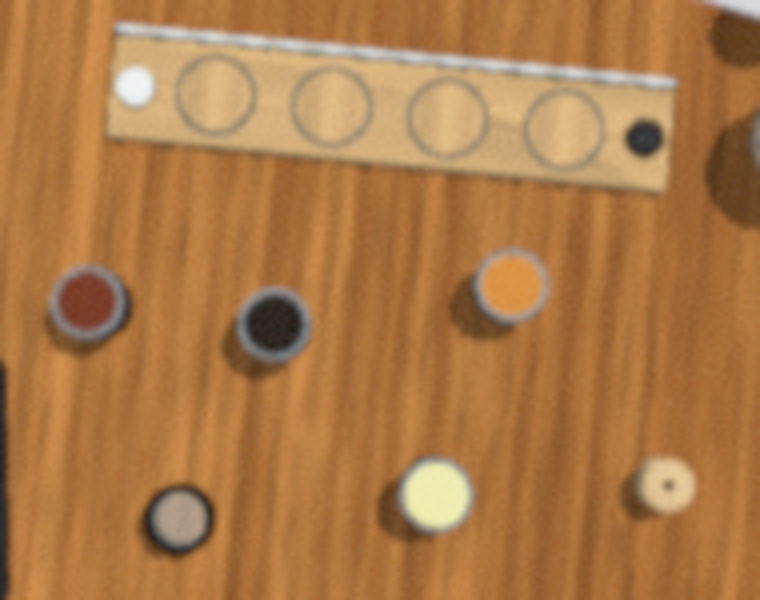

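View pics/sidec.png

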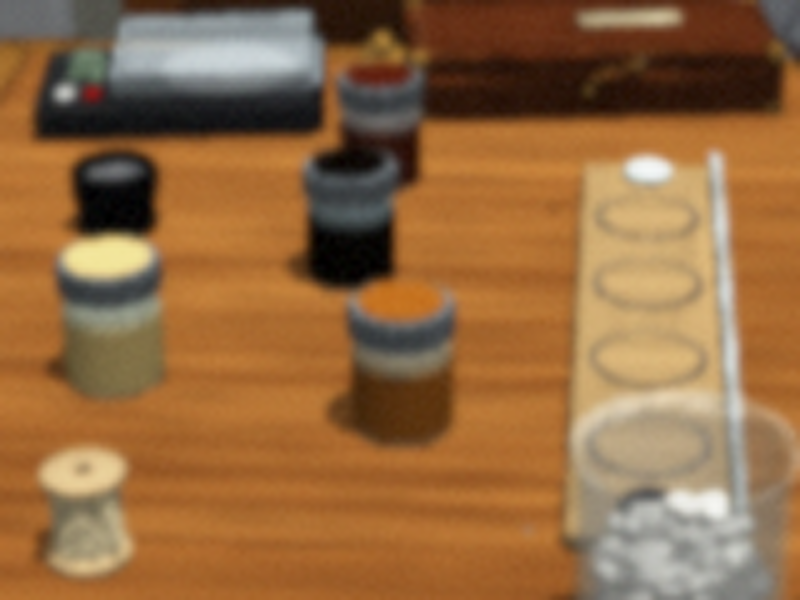

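Enlarged top crop: dabs at sienna (88,302), umber (274,324), ochre (512,287), cream (435,495); rings at (216,95), (332,106), (448,118), (564,130). Side crop: sienna (382,75), umber (350,163), ochre (401,301), cream (110,257); rings at (647,219), (648,284), (648,358), (650,443). Next I'll triangulate these.

```bash
cat > h.py <<'E'
import numpy as np
def ray(p,u,v):
    d=p['R'].T@np.array([(u-p['cx'])/p['fx'],(v-p['cy'])/p['fy'],1]); return -p['R'].T@p['t'],d/np.linalg.norm(d)
def tri(rays):
    A=np.zeros((3,3));b=np.zeros(3)
    for o,d in rays:
        M=np.eye(3)-np.outer(d,d);A+=M;b+=M@o
    X=np.linalg.solve(A,b); return X,[np.linalg.norm((np.eye(3)-np.outer(d,d))@(X-o)) for o,d in rays]
def plane(p,u,v,z):
    o,d=ray(p,u,v); return o+d*(z-o[2])/d[2]
E
python3 - <<'E'
import pickle,numpy as np
from h import *
np.set_printoptions(precision=1,suppress=True)
d=pickle.load(open('d0.pkl','rb'))
T=dict(sienna=(88,302),umber=(274,324),ochre=(512,287),cream=(435,495),loupe=(180,519),spool=(667,486),r1=(216,95),r2=(332,106),r3=(448,118),r4=(564,130),w=(134,86),b=(644,138))
S=dict(sienna=(382,75),umber=(350,163),ochre=(401,301),cream=(110,257),loupe=(115,170),spool=(84,468),r1=(647,219),r2=(648,284),r3=(648,358),r4=(650,443),w=(649,169))
H=dict(loupe=29,spool=33,r1=8,r2=8,r3=8,r4=8,w=13,b=13)
pt,ps=d['top'][2],d['side'][2]; dt=d['top'][1]
for k in T:
    t=((T[k][0]+.5)/4-.5+195,(T[k][1]+.5)/4-.5+140)
    o=plane(pt,*t,H.get(k,50))
    z=dt[int(round(t[1])),int(round(t[0]))]
    X=pt['R'].T@(np.array([(t[0]-pt['cx'])/pt['fx']*z,(t[1]-pt['cy'])/pt['fy']*z,z])-pt['t'])
    print(k,'topplane',o,'depth',X,end=' ')
    if k in S:
        s=((S[k][0]+.5)/5-.5+180,(S[k][1]+.5)/5-.5+170)
        print('tri',*tri([ray(pt,*t),ray(ps,*s)]),'sideplane',plane(ps,*s,H.get(k,50)))
    else: print()
# beaker & surroundings: heights from top depth
v,u=np.mgrid[0:420,0:560];P=np.stack([(u-pt['cx'])/pt['fx']*dt,(v-pt['cy'])/pt['fy']*dt,dt],-1)-pt['t'];P=P@pt['R']
for y,x in [(170,400),(130,403),(100,368),(165,165),(165,400),(185,400),(250,176)]: print(x,y,P[y,x])
E
```

```text
sienna topplane [542.3  93.3  50. ] depth [542.3  93.4  49.2] tri [543.   93.3  50.1] [np.float64(0.725965533840179), np.float64(0.7259655338400327)] sideplane [543.7  93.8  50. ]
umber topplane [528.8  -0.9  50. ] depth [529.   -0.8  47.2] tri [528.9  -0.9  50.1] [np.float64(0.013125613970620766), np.float64(0.013125613970695643)] sideplane [528.9  -0.8  50. ]
ochre topplane [ 544.8 -122.1   50. ] depth [ 544.6 -121.9   52.4] tri [ 545.1 -122.1   50.1] [np.float64(0.3058895547386664), np.float64(0.3058895547389319)] sideplane [ 545.4 -122.    50. ]
cream topplane [440.7 -80.3  50. ] depth [440.8 -80.3  51.2] tri [441.  -80.3  50. ] [np.float64(0.2651210338703465), np.float64(0.2651210338703712)] sideplane [441.3 -80.2  50. ]
loupe topplane [430.5  50.5  29. ] depth [430.2  50.9  24.9] tri [430.5  50.7  27.1] [np.float64(0.14648140838143406), np.float64(0.14648140838141357)] sideplane [431.1  46.3  29. ]
spool topplane [ 441.8 -199.7   33. ] depth [ 440.6 -203.1    9.2] tri [ 441.9 -199.6   33.6] [np.float64(0.14766892897257985), np.float64(0.14766892897263784)] sideplane [ 441.9 -19
[... 488 characters left out ...]
oat64(0.3306961683527194)] sideplane [637.1 -92.1   8. ]
r4 topplane [ 629.7 -155.1    8. ] depth [ 629.5 -154.9    9.7] tri [ 629.5 -155.     9.1] [np.float64(0.00271787960827171), np.float64(0.002717879607971328)] sideplane [ 629.8 -153.1    8. ]
w topplane [658.1  72.3  13. ] depth [658.9  72.9   7.8] tri [658.6  72.5  11.4] [np.float64(0.2328883533982111), np.float64(0.23288835339849503)] sideplane [658.3  69.   13. ]
b topplane [ 623.8 -196.6   13. ] depth [ 623.7 -196.6   13.5] 
400 170 [ 625.6 -282.4   48.7]
403 130 [ 705.  -288.3   63. ]
368 100 [ 761.8 -215.7   87.2]
165 165 [649.8 201.2  34.9]
400 165 [ 634.1 -280.    60.8]
400 185 [ 591.2 -273.2   84.2]
176 250 [473.3 180.3  33.5]
```

```bash
cat >> h.py <<'E'
from scipy.spatial.transform import Rotation as Ro
def rep(tx=None,ty=None,tz=None,yawj=-0.125):
    from cell import status
    s=status.read_state(); R=Ro.from_euler('xyz',s['tool_rot']).as_matrix()
    p=s['eef_pos']; z=R[:,2]
    print('t',round(s['clock'],2),'p',p.round(1),'w',round(s['width'],1),'F',np.round(s['force'],1),'q',np.round(s['qpos'],2))
    ja=np.arctan2(z[1],z[0]); e=(yawj-ja+np.pi/2)%np.pi-np.pi/2
    print('tool x',R[:,0].round(3),'y',R[:,1].round(3),'z',z.round(3),'jaw yaw',round(ja,3),'turn world-z deg',round(np.degrees(e),1),'= roll',round(-np.degrees(e),1))
    if tx is not None:
        D=np.array([tx,ty,tz])-p; print('world d',D.round(1),'tool d now',(R.T@D).round(1), 'after turn', ((Ro.from_rotvec([0,0,e]).as_matrix()@R).T@D).round(1))
E
python3 -c "
from h import *
rep(543,93.4,120)"
```

```text
t 0.15 p [227.5 608.4 230.6] w 85.5 F [ 1.2 -0.4 -0.1] q [-1.28  0.63  0.04  1.52 -0.03  1.   -0.02]
tool x [-0.    -0.001 -1.   ] y [-0.937  0.35  -0.   ] z [ 0.35   0.937 -0.001] jaw yaw 1.213 turn world-z deg -76.7 = roll 76.7
world d [ 315.5 -515.  -110.6] tool d now [ 111.2 -475.9 -371.7] after turn [ 110.1 -471.6  377.4]
```

{"op": "apply_moves", "data": {"targets": [[[0,-47,-37],0,75],[[10,-47,-37],0,75],[[10,-47,-37],0,75],[[10,-47,-37],0,75],[[10,-47,-37],0,75],[[10,-47,-37],0,75],[[10,-47,-37],0,75],[[10,-47,-37],0,75],[[10,-47,-37],0,75],[[10,-47,-37],0,75]]}}

```text
clock: 1.4
eef_pos: [546.5, 90.3, 135.6]
tool_rot: [0.284, 1.567, 1.51]
force: [1.1, 1.2, 0.7]
width: 75.0
```

{"op": "apply_moves", "data": {"targets": [[[0,0,0],9.6,75],[[0,0,0],9.6,75],[[0,0,0],9.6,75],[[0,0,0],9.6,75],[[0,0,0],9.6,75],[[0,0,0],9.6,75],[[0,0,0],9.6,75],[[0,0,0],9.6,75]]}}

```text
clock: 2.4
eef_pos: [548.0, 80.0, 132.8]
tool_rot: [-2.987, 1.568, 3.122]
force: [-0.1, -0.2, 0.3]
width: 75.2
```

```bash
python3 -c "
from h import *
rep(543,93.4,100)"
```

```text
t 2.4 p [548.   80.  132.8] w 75.2 F [-0.1 -0.2  0.3] q [-0.45  0.66  0.4   1.89 -0.39  0.67  0.01]
tool x [-0.003  0.    -1.   ] y [ 0.173  0.985 -0.   ] z [ 0.985 -0.173 -0.003] jaw yaw -0.174 turn world-z deg 2.8 = roll -2.8
world d [ -5.   13.4 -32.8] tool d now [32.8 12.3 -7.2] after turn [32.8 12.7 -6.6]
```

{"op": "apply_moves", "data": {"targets": [[[33,12.5,-6.8],-2.8,75],[[0,0,0],0,75]]}}

```text
clock: 2.65
eef_pos: [543.5, 94.0, 99.2]
tool_rot: [-2.848, 1.568, -2.973]
force: [0.6, -0.3, 0.9]
width: 75.0
```

```bash
python3 -c "
from h import *
from cell import eyes
import cv2
rep(543,93.4,16)
p=eyes.camera_params('wrist');im,d=eyes.get_image('wrist');cv2.imwrite('pics/w1.png',im)
for X in [(543,93.3,50),(528.9,-.9,50)]:
    c=p['R']@np.array(X)+p['t']; print(c[0]/c[2]*p['fx']+p['cx'],c[1]/c[2]*p['fy']+p['cy'])
"
```

```text
t 2.65 p [543.5  94.   99.2] w 75.0 F [ 0.6 -0.3  0.9] q [-0.45  0.7   0.35  1.91 -0.41  0.6   0.04]
tool x [-0.003 -0.    -1.   ] y [ 0.125  0.992 -0.001] z [ 0.992 -0.125 -0.003] jaw yaw -0.125 turn world-z deg 0.0 = roll -0.0
world d [ -0.5  -0.6 -83.2] tool d now [83.2 -0.6 -0.2] after turn [83.2 -0.6 -0.2]
278.1084285144877 241.4733374573431
274.81645763324207 370.08092951926636
```

View pics/w1.png

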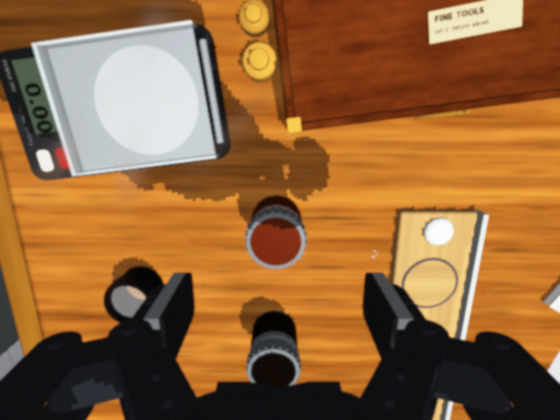

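The wrist view shows the sienna dab at (276,241), against a prediction of (278,241), and it is centred between the fingers. The measurement holds, so I'll descend and grip.

{"op": "apply_moves", "data": {"targets": [[[30,-0.6,0],0,75],[[30,0,0],0,75],[[23,0,0],0,75],[[0,0,0],0,75],[[0,0,0],0,30],[[0,0,0],0,30],[[0,0,0],0,30],[[0,0,0],0,30],[[0,0,0],0,30],[[0,0,0],0,30]]}}

```text
clock: 3.95
eef_pos: [554.9, 88.7, 25.3]
tool_rot: [0.091, 1.552, -0.043]
force: [0.1, -0.2, -0.2]
width: 35.1
```

```bash
python3 -c "
from h import *
rep(637.4,-93.6,100)"
```

```text
t 3.95 p [554.9  88.7  25.3] w 35.1 F [ 0.1 -0.2 -0.2] q [-0.38  0.82  0.27  1.93 -0.47  0.43  0.1 ]
tool x [ 0.019 -0.001 -1.   ] y [0.133 0.991 0.002] z [ 0.991 -0.133  0.019] jaw yaw -0.133 turn world-z deg 0.5 = roll -0.5
world d [  82.5 -182.3   74.7] tool d now [ -72.9 -169.6  107.4] after turn [ -72.9 -170.4  105.9]
```

```bash
python3 -c "
from h import *
from cell import eyes
import cv2
im,d=eyes.get_image('side');cv2.imwrite('pics/s2.png',cv2.resize(im[130:280,150:350],None,fx=4,fy=4,interpolation=2))
im,d=eyes.get_image('wrist');cv2.imwrite('pics/w2.png',im)
rep()
"
```

```text
t 4.05 p [554.9  88.6  25.3] w 35.3 F [-0.9  1.  -1. ] q [-0.38  0.82  0.27  1.93 -0.47  0.43  0.1 ]
tool x [ 0.019 -0.001 -1.   ] y [0.133 0.991 0.002] z [ 0.991 -0.133  0.019] jaw yaw -0.133 turn world-z deg 0.5 = roll -0.5
```

View pics/s2.png

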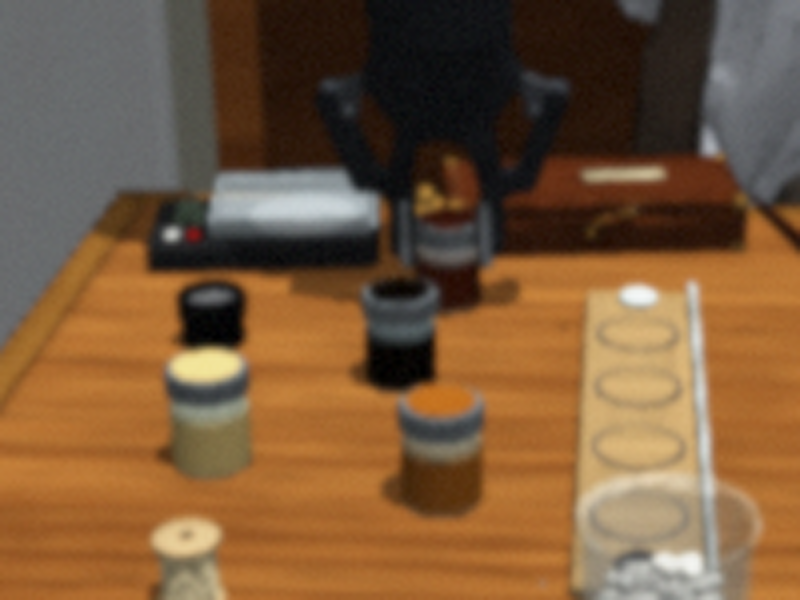

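View pics/w2.png

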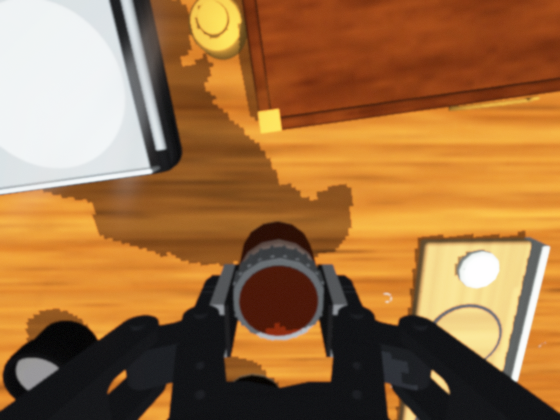

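```bash
cat >> h.py <<'E'
def place_of(u,v,z,p=None):
    from cell import eyes,status
    p=p or eyes.camera_params('wrist'); X=plane(p,u,v,z); s=status.read_state(); R=Ro.from_euler('xyz',s['tool_rot']).as_matrix()
    print('point',X.round(1),'rel tool',(R.T@(X-s['eef_pos'])).round(1))
E
python3 -c "
from h import *
place_of(279,298,50)"
```

```text
point [555.   92.7  50. ] rel tool [-24.7   4.1   0.1]
```

{"op": "apply_moves", "data": {"targets": [[[-5,0,0],-0.5,30],[[0,0,0],0,30],[[0,0,0],0,30]]}}

```text
clock: 4.42
eef_pos: [554.7, 88.6, 30.6]
tool_rot: [0.075, 1.552, -0.049]
force: [-0.7, 0.3, -1.9]
width: 35.2
```

```bash
python3 -c "
from h import *
rep()"
```

```text
t 4.42 p [554.7  88.6  30.6] w 35.2 F [-0.7  0.3 -1.9] q [-0.38  0.81  0.27  1.93 -0.47  0.44  0.1 ]
tool x [ 0.019 -0.001 -1.   ] y [0.124 0.992 0.001] z [ 0.992 -0.124  0.019] jaw yaw -0.124 turn world-z deg -0.1 = roll 0.1
```

{"op": "apply_moves", "data": {"targets": [[[-20,0,0],0,30],[[-20,0,0],0,30],[[-20,0,0],0,30],[[-10,0,0],0,30],[[0,0,0],0,30]]}}

```text
clock: 5.05
eef_pos: [552.6, 88.6, 101.7]
tool_rot: [0.059, 1.554, -0.065]
force: [-0.3, 0.1, -0.3]
width: 35.5
```

```bash
python3 -c "
from h import *
rep(636.9,-97.7,100)"
```

```text
t 5.05 p [552.6  88.6 101.7] w 35.5 F [-0.3  0.1 -0.3] q [-0.44  0.7   0.35  1.91 -0.41  0.58  0.06]
tool x [ 0.017 -0.001 -1.   ] y [0.124 0.992 0.001] z [ 0.992 -0.124  0.017] jaw yaw -0.124 turn world-z deg -0.1 = roll 0.1
world d [  84.3 -186.3   -1.7] tool d now [   3.4 -174.5  106.6] after turn [   3.4 -174.4  106.8]
```

{"op": "apply_moves", "data": {"targets": [[[0,-17.5,10.7],0,30],[[0,-17.5,10.7],0,30],[[0,-17.5,10.7],0,30],[[0,-17.5,10.7],0,30],[[0,-17.5,10.7],0,30],[[0,-17.5,10.7],0,30],[[0,-17.5,10.7],0,30],[[0,-17.5,10.7],0,30],[[0,-17.5,10.7],0,30],[[0,-17.5,10.7],0,30]]}}

```text
clock: 6.3
eef_pos: [638.3, -107.0, 97.5]
tool_rot: [0.111, 1.563, -0.012]
force: [-0.6, -0.4, -0.0]
width: 35.1
```

```bash
python3 -c "
from h import *
rep(636.9,-97.7,60)"
```

```text
t 6.3 p [ 638.3 -107.    97.5] w 35.1 F [-0.6 -0.4 -0. ] q [-0.07  0.8   0.33  1.65 -0.36  0.74  0.31]
tool x [ 0.008 -0.    -1.   ] y [0.122 0.993 0.001] z [ 0.993 -0.122  0.008] jaw yaw -0.122 turn world-z deg -0.2 = roll 0.2
world d [ -1.4   9.3 -37.5] tool d now [37.5  9.  -2.9] after turn [37.5  9.  -2.9]
```

{"op": "apply_moves", "data": {"targets": [[[0,9,-2.5],0.2,30],[[0,0,0],0,30],[[15,0,0],0,30],[[15,0,0],0,30],[[0,0,0],0,30],[[0,0,0],0,30]]}}

```text
clock: 7.05
eef_pos: [637.2, -98.8, 64.4]
tool_rot: [0.103, 1.564, -0.023]
force: [0.6, 0.5, -1.2]
width: 35.2
```

```bash
python3 -c "
from h import *
rep(636.9,-97.7,34)"
```

```text
t 7.05 p [637.2 -98.8  64.4] w 35.2 F [ 0.6  0.5 -1.2] q [-0.07  0.85  0.31  1.67 -0.38  0.68  0.31]
tool x [ 0.007 -0.    -1.   ] y [0.126 0.992 0.001] z [ 0.992 -0.126  0.007] jaw yaw -0.126 turn world-z deg 0.1 = roll -0.1
world d [ -0.3   1.1 -30.4] tool d now [30.4  1.1 -0.6] after turn [30.4  1.1 -0.6]
```

{"op": "apply_moves", "data": {"targets": [[[10,1.1,-0.3],0,30],[[0,0,0],0,30],[[10,0,0],0,30],[[0,0,0],0,30],[[5,0,0],0,30],[[0,0,0],0,30]]}}

```text
clock: 7.8
eef_pos: [637.6, -97.7, 38.1]
tool_rot: [0.086, 1.563, -0.04]
force: [-0.9, 0.3, -1.4]
width: 35.3
```

```bash
python3 -c "
from h import *
from cell import eyes
import cv2
rep(636.9,-97.7,34)
im,d=eyes.get_image('wrist');cv2.imwrite('pics/w3.png',im)
place_of(279,298,63)
"
```

```text
t 7.8 p [637.6 -97.7  38.1] w 35.3 F [-0.9  0.3 -1.4] q [-0.06  0.88  0.3   1.68 -0.39  0.63  0.32]
tool x [ 0.008 -0.    -1.   ] y [0.126 0.992 0.001] z [ 0.992 -0.126  0.008] jaw yaw -0.126 turn world-z deg 0.1 = roll -0.1
world d [-0.7  0.  -4.1] tool d now [ 4.1 -0.1 -0.7] after turn [ 4.1 -0.1 -0.7]
point [638.3 -93.9  63. ] rel tool [-24.5   4.    0.1]
```

View pics/w3.png

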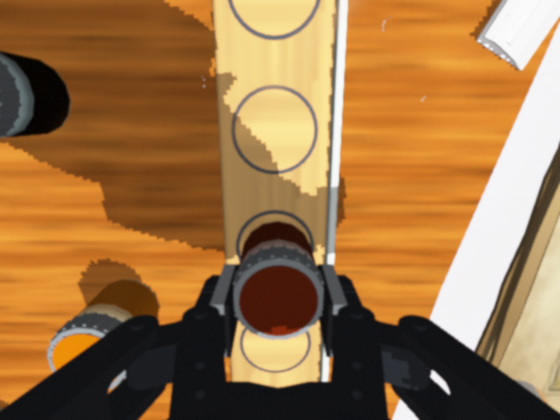

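The jar (dab at (279,298)) sits over its ring. I'll lower the last few mm and release.

{"op": "apply_moves", "data": {"targets": [[[3,0,-0.5],0,30],[[0,0,0],0,30],[[1.5,0,0],0,30],[[0,0,0],0,30],[[0,0,0],0,45],[[0,0,0],0,65],[[0,0,0],0,70],[[-15,0,0],0,70],[[-20,0,0],0,70],[[-20,0,0],0,70]]}}

```text
clock: 9.1
eef_pos: [637.1, -98.0, 92.4]
tool_rot: [0.049, 1.562, -0.078]
force: [0.7, 0.2, 0.0]
width: 70.0
```

```bash
python3 -c "
from h import *
rep(528.9,-0.9,100)"
```

```text
t 9.1 p [637.1 -98.   92.4] w 70.0 F [0.7 0.2 0. ] q [-0.09  0.81  0.33  1.66 -0.37  0.72  0.3 ]
tool x [ 0.009 -0.001 -1.   ] y [0.126 0.992 0.   ] z [ 0.992 -0.126  0.009] jaw yaw -0.126 turn world-z deg 0.1 = roll -0.1
world d [-108.2   97.1    7.6] tool d now [  -8.7   82.7 -119.5] after turn [  -8.6   82.9 -119.4]
```

{"op": "apply_moves", "data": {"targets": [[[-4,13,-19],0,70],[[-4,13,-19],0,70],[[0,13,-19],0,70],[[0,13,-19],0,70],[[0,13,-19],0,70],[[0,10,-14],0,70],[[0,0,0],0,70],[[0,0,0],0,70]]}}

```text
clock: 10.1
eef_pos: [542.9, -9.2, 112.6]
tool_rot: [0.067, 1.541, -0.061]
force: [0.6, -0.1, -0.2]
width: 70.0
```

```bash
python3 -c "
from h import *
from cell import eyes
import cv2
rep(528.9,-.9,60)
im,d=eyes.get_image('top');cv2.imwrite('pics/t4.png',cv2.resize(im[140:290,195:385],None,fx=4,fy=4,interpolation=2))
"
```

```text
t 10.1 p [542.9  -9.2 112.6] w 70.0 F [ 0.6 -0.1 -0.2] q [-0.26  0.66  0.34  1.96 -0.39  0.55  0.22]
tool x [ 0.03  -0.002 -1.   ] y [0.128 0.992 0.002] z [ 0.991 -0.128  0.03 ] jaw yaw -0.128 turn world-z deg 0.2 = roll -0.2
world d [-14.    8.3 -52.6] tool d now [ 52.2   6.3 -16.5] after turn [ 52.2   6.4 -16.5]
```

View pics/t4.png

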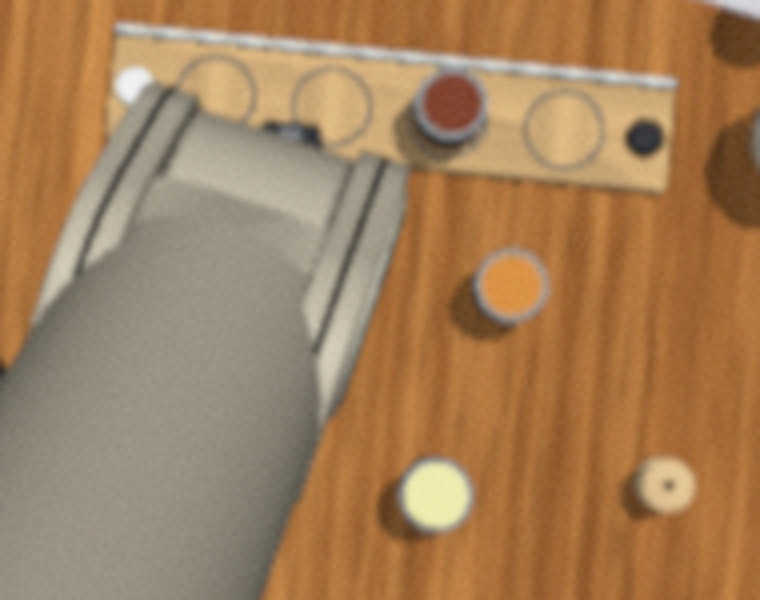

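Sienna now stands in ring 3, with its dab at (450,102) in the crop. The other jars have not moved.

{"op": "apply_moves", "data": {"targets": [[[0,4,-8],-0.2,70],[[0,2.4,-8.5],0,70],[[0,0,0],0,70],[[15,0,0],0,70],[[15,0,0],0,70],[[0,0,0],0,70],[[0,0,0],0,70]]}}

```text
clock: 11.02
eef_pos: [527.5, -1.9, 78.7]
tool_rot: [0.028, 1.542, -0.098]
force: [0.3, 0.2, 0.5]
width: 70.2
```

```bash
python3 -c "
from h import *
import pickle
p=pickle.load(open('d0.pkl','rb'))['top'][2]
print('sienna',plane(p,(450.5)/4-.5+195,102.5/4-.5+140,58))
rep(528.9,-.9,20)
"
```

```text
sienna [638.90752247 -92.84106548  58.        ]
t 11.03 p [527.5  -1.9  78.7] w 70.2 F [0.3 0.2 0.5] q [-0.24  0.7   0.29  2.02 -0.43  0.45  0.24]
tool x [ 0.028 -0.003 -1.   ] y [0.126 0.992 0.001] z [ 0.992 -0.126  0.029] jaw yaw -0.126 turn world-z deg 0.1 = roll -0.1
world d [  1.4   1.  -58.7] tool d now [58.7  1.1 -0.5] after turn [58.7  1.1 -0.5]
```

{"op": "apply_moves", "data": {"targets": [[[15,1,0],0,70],[[15,0,0],0,70],[[0,0,0],0,70],[[0,0,0],0,70]]}}

```text
clock: 11.52
eef_pos: [528.7, -0.9, 46.4]
tool_rot: [0.028, 1.542, -0.099]
force: [-0.2, -0.6, 0.0]
width: 70.0
```

```bash
python3 -c "
from h import *
rep(528.9,-.9,20)
"
```

```text
t 11.53 p [528.7  -0.9  46.4] w 70.0 F [-0.2 -0.6  0. ] q [-0.22  0.75  0.25  2.03 -0.45  0.38  0.26]
tool x [ 0.028 -0.003 -1.   ] y [0.126 0.992 0.001] z [ 0.992 -0.126  0.029] jaw yaw -0.126 turn world-z deg 0.1 = roll -0.1
world d [  0.2   0.  -26.4] tool d now [26.4  0.  -0.6] after turn [26.4  0.  -0.6]
```

{"op": "apply_moves", "data": {"targets": [[[12,0,-0.5],0,70],[[0,0,0],0,70],[[10,0,0],0,70],[[0,0,0],0,70],[[0,0,0],0,70]]}}

```text
clock: 12.15
eef_pos: [529.3, -1.0, 23.3]
tool_rot: [0.029, 1.541, -0.098]
force: [-1.0, 0.3, -0.9]
width: 69.8
```

```bash
python3 -c "
from h import *
rep(528.9,-.9,20)
"
```

```text
t 12.15 p [529.3  -1.   23.3] w 69.8 F [-1.   0.3 -0.9] q [-0.19  0.79  0.21  2.03 -0.47  0.33  0.27]
tool x [ 0.03  -0.003 -1.   ] y [0.126 0.992 0.001] z [ 0.992 -0.126  0.03 ] jaw yaw -0.127 turn world-z deg 0.1 = roll -0.1
world d [-0.4  0.1 -3.3] tool d now [ 3.3  0.1 -0.5] after turn [ 3.3  0.1 -0.5]
```

{"op": "apply_moves", "data": {"targets": [[[0,0,0],0,45],[[0,0,0],0,30],[[0,0,0],0,30],[[0,0,0],0,30],[[0,0,0],0,30]]}}

```text
clock: 12.78
eef_pos: [529.5, -0.9, 24.0]
tool_rot: [0.036, 1.54, -0.09]
force: [-0.2, 0.1, 0.4]
width: 35.2
```

```bash
python3 -c "
from h import *
from cell import eyes
import cv2
rep(629.6,-155,100)
im,d=eyes.get_image('wrist');cv2.imwrite('pics/w5.png',im)
"
```

```text
t 12.78 p [529.5  -0.9  24. ] w 35.2 F [-0.2  0.1  0.4] q [-0.2   0.79  0.21  2.03 -0.47  0.33  0.27]
tool x [ 0.03  -0.003 -1.   ] y [0.126 0.992 0.001] z [ 0.992 -0.126  0.03 ] jaw yaw -0.126 turn world-z deg 0.1 = roll -0.1
world d [ 100.1 -154.1   76. ] tool d now [ -72.6 -140.2  120.9] after turn [ -72.6 -140.3  120.8]
```

View pics/w5.png

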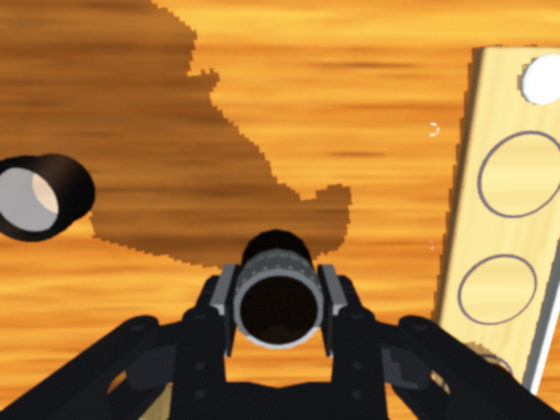

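Umber is gripped, dab at (279,308) between the pads. Lift and carry.

{"op": "apply_moves", "data": {"targets": [[[-5,0,0],0,30],[[-20,0,0],0,30],[[-20,0,0],0,30],[[-20,0,0],0,30],[[-8,0,0],0,30],[[0,0,0],0,30]]}}

```text
clock: 13.58
eef_pos: [526.7, -0.6, 99.4]
tool_rot: [0.04, 1.542, -0.087]
force: [-0.2, -0.8, -0.8]
width: 34.8
```

```bash
python3 -c "
from h import *
place_of(279,308,50)
rep(629.6,-155,100)
"
```

```text
point [522.5 -47.5  50. ] rel tool [ 49.4 -47.    0.4]
t 13.57 p [526.7  -0.6  99.4] w 34.8 F [-0.2 -0.8 -0.8] q [-0.27  0.66  0.32  2.01 -0.41  0.5   0.22]
tool x [ 0.029 -0.003 -1.   ] y [0.126 0.992 0.001] z [ 0.992 -0.126  0.029] jaw yaw -0.126 turn world-z deg 0.1 = roll -0.1
world d [ 102.9 -154.4    0.6] tool d now [   2.8 -140.2  121.5] after turn [   2.8 -140.3  121.3]
```

{"op": "apply_moves", "data": {"targets": [[[0,-15,13],0,30],[[0,-15,13],0,30],[[0,-15,13],0,30],[[0,-15,13],0,30],[[0,-15,13],0,30],[[0,-15,13],0,30],[[0,-15,13],0,30],[[0,-15,13],0,30],[[0,-10,9],0,30],[[0,0,0],0,30]]}}

```text
clock: 14.82
eef_pos: [627.3, -163.6, 98.2]
tool_rot: [-0.164, 1.545, -0.3]
force: [-0.2, -0.2, 0.2]
width: 35.3
```

```bash
python3 -c "
from h import *
rep(629.6,-155,60)
s=__import__('cell').status.read_state()
place_of(279,308,s['eef_pos'][2]+26)
"
```

```text
t 14.82 p [ 627.3 -163.6   98.2] w 35.3 F [-0.2 -0.2  0.2] q [ 0.02  0.8   0.33  1.67 -0.36  0.71  0.38]
tool x [ 0.025 -0.008 -1.   ] y [ 0.136  0.991 -0.004] z [ 0.99  -0.136  0.026] jaw yaw -0.136 turn world-z deg 0.6 = roll -0.6
world d [  2.3   8.6 -38.2] tool d now [38.2  9.   0.1] after turn [38.2  9.   0.2]
point [ 626.8 -163.1  124.2] rel tool [-26.    0.3   0.1]
```

{"op": "apply_moves", "data": {"targets": [[[0,8.5,0.2],-0.6,30],[[0,0,0],0,30],[[13,0,0],0,30],[[13,0,0],0,30],[[0,0,0],0,30],[[12,0,0],0,30],[[0,0,0],0,30],[[8,0,0],0,30],[[0,0,0],0,30]]}}

```text
clock: 15.95
eef_pos: [628.3, -151.5, 47.8]
tool_rot: [-0.098, 1.549, -0.22]
force: [-0.5, -0.7, -0.8]
width: 35.0
```

```bash
python3 -c "
from h import *
rep(629.6,-155,32)
"
```

```text
t 15.95 p [ 628.3 -151.5   47.8] w 35.0 F [-0.5 -0.7 -0.8] q [ 0.02  0.86  0.29  1.69 -0.38  0.62  0.4 ]
tool x [ 0.022 -0.005 -1.   ] y [ 0.122  0.993 -0.002] z [ 0.992 -0.122  0.022] jaw yaw -0.122 turn world-z deg -0.2 = roll 0.2
world d [  1.3  -3.5 -15.8] tool d now [15.8 -3.2  1.4] after turn [15.8 -3.2  1.4]
```

{"op": "apply_moves", "data": {"targets": [[[0,-3.2,1.4],0.2,30],[[0,0,0],0,30],[[8,0,0],0,30],[[0,0,0],0,30],[[4,0,0],0,30],[[0,0,0],0,30],[[0,0,0],0,30]]}}

```text
clock: 16.82
eef_pos: [630.1, -155.4, 35.5]
tool_rot: [-0.097, 1.548, -0.223]
force: [0.5, 0.7, -1.6]
width: 35.2
```

```bash
python3 -c "
from h import *
rep(629.6,-155,32)
"
```

```text
t 16.82 p [ 630.1 -155.4   35.5] w 35.2 F [ 0.5  0.7 -1.6] q [ 0.03  0.88  0.28  1.68 -0.39  0.61  0.41]
tool x [ 0.023 -0.005 -1.   ] y [ 0.126  0.992 -0.002] z [ 0.992 -0.125  0.023] jaw yaw -0.126 turn world-z deg 0.0 = roll -0.0
world d [-0.5  0.4 -3.5] tool d now [ 3.5  0.4 -0.6] after turn [ 3.5  0.4 -0.6]
```

{"op": "apply_moves", "data": {"targets": [[[2.8,0,-0.4],0,30],[[0,0,0],0,30],[[0,0,0],0,30],[[0,0,0],0,45],[[0,0,0],0,65],[[0,0,0],0,70],[[-15,0,0],0,70],[[-20,0,0],0,70],[[-20,0,0],0,70],[[0,0,0],0,70]]}}

```text
clock: 18.08
eef_pos: [630.1, -155.9, 93.9]
tool_rot: [-0.106, 1.543, -0.232]
force: [0.0, -0.9, -0.1]
width: 70.3
```

```bash
python3 -c "
from h import *
rep(545,-122.1,95)
"
```

```text
t 18.07 p [ 630.1 -155.9   93.9] w 70.3 F [ 0.  -0.9 -0.1] q [ 0.01  0.8   0.32  1.67 -0.36  0.7   0.38]
tool x [ 0.027 -0.006 -1.   ] y [ 0.126  0.992 -0.003] z [ 0.992 -0.126  0.028] jaw yaw -0.126 turn world-z deg 0.1 = roll -0.1
world d [-85.1  33.8   1.1] tool d now [ -3.7  22.8 -88.6] after turn [ -3.7  22.9 -88.5]
```

{"op": "apply_moves", "data": {"targets": [[[-1,3,-12],0,70],[[-1,3,-12],0,70],[[0,3,-12],0,70],[[0,3,-12],0,70],[[0,3,-12],0,70],[[0,3,-12],0,70],[[0,3,-10],0,70],[[0,0,0],0,70],[[0,0,0],0,70]]}}

```text
clock: 19.2
eef_pos: [539.7, -120.1, 90.8]
tool_rot: [-0.063, 1.554, -0.188]
force: [-0.3, -0.5, 0.6]
width: 70.1
```

```bash
python3 -c "
from h import *
rep(545,-122.1,24)
"
```

```text
t 19.2 p [ 539.7 -120.1   90.8] w 70.1 F [-0.3 -0.5  0.6] q [-0.02  0.7   0.3   1.93 -0.38  0.54  0.41]
tool x [ 0.017 -0.003 -1.   ] y [ 0.125  0.992 -0.001] z [ 0.992 -0.125  0.017] jaw yaw -0.125 turn world-z deg 0.0 = roll -0.0
world d [  5.3  -2.  -66.8] tool d now [66.9 -1.3  4.4] after turn [66.9 -1.3  4.4]
```

{"op": "apply_moves", "data": {"targets": [[[0,-1.3,4],0,70],[[0,0,0],0,70],[[14,0,0],0,70],[[14,0,0],0,70],[[0,0,0],0,70],[[14,0,0],0,70],[[0,0,0],0,70],[[10,0,0],0,70],[[0,0,0],0,70]]}}

```text
clock: 20.32
eef_pos: [545.4, -122.7, 34.3]
tool_rot: [-0.09, 1.554, -0.215]
force: [0.4, -0.6, -1.3]
width: 69.8
```

```bash
python3 -c "
from h import *
rep(545,-122.1,24)
"
```

```text
t 20.32 p [ 545.4 -122.7   34.3] w 69.8 F [ 0.4 -0.6 -1.3] q [ 0.02  0.8   0.24  1.94 -0.42  0.43  0.44]
tool x [ 0.017 -0.004 -1.   ] y [ 0.125  0.992 -0.002] z [ 0.992 -0.125  0.017] jaw yaw -0.126 turn world-z deg 0.0 = roll -0.0
world d [ -0.4   0.6 -10.3] tool d now [10.2  0.6 -0.6] after turn [10.2  0.6 -0.6]
```

{"op": "apply_moves", "data": {"targets": [[[10,0.6,-0.5],0,70],[[0,0,0],0,70],[[0,0,0],0,45],[[0,0,0],0,30],[[0,0,0],0,30],[[0,0,0],0,30],[[0,0,0],0,30]]}}

```text
clock: 21.2
eef_pos: [545.5, -122.1, 24.2]
tool_rot: [-0.086, 1.553, -0.211]
force: [-0.6, -0.9, -1.0]
width: 35.2
```

```bash
python3 -c "
from h import *
from cell import eyes
import cv2
rep(645.4,-32.2,100)
im,d=eyes.get_image('wrist');cv2.imwrite('pics/w6.png',im)
"
```

```text
t 21.2 p [ 545.5 -122.1   24.2] w 35.2 F [-0.6 -0.9 -1. ] q [ 0.02  0.82  0.23  1.94 -0.42  0.41  0.44]
tool x [ 0.018 -0.004 -1.   ] y [ 0.125  0.992 -0.002] z [ 0.992 -0.125  0.018] jaw yaw -0.126 turn world-z deg 0.0 = roll -0.0
world d [99.9 89.9 75.8] tool d now [-74.3 101.6  89.2] after turn [-74.3 101.6  89.3]
```

View pics/w6.png

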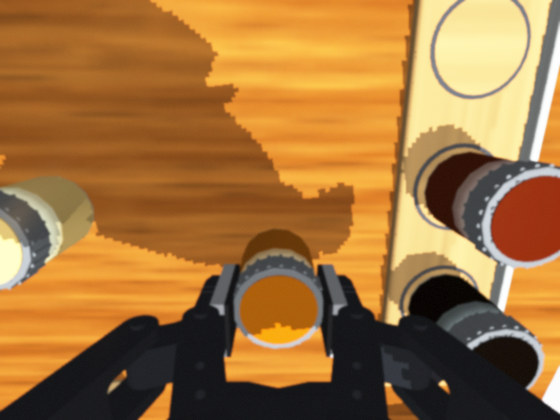

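Ochre is gripped (dab at (279,307)). Sienna and umber stand in their rings on the right.

{"op": "apply_moves", "data": {"targets": [[[-5,0,0],0,30],[[-20,0,0],0,30],[[-20,0,0],0,30],[[-20,0,0],0,30],[[-10,0,0],0,30],[[0,0,0],0,30]]}}

```text
clock: 22.0
eef_pos: [543.7, -121.7, 102.0]
tool_rot: [-0.079, 1.553, -0.205]
force: [-0.0, -0.4, -1.2]
width: 35.0
```

{"op": "apply_moves", "data": {"targets": [[[0,11,10],0,30],[[0,11,10],0,30],[[0,11,10],0,30],[[0,11,10],0,30],[[0,11,10],0,30],[[0,11,10],0,30],[[0,11,10],0,30],[[0,11,10],0,30],[[0,0,0],0,30],[[0,0,0],0,30]]}}

```text
clock: 23.25
eef_pos: [640.0, -36.8, 100.4]
tool_rot: [-0.071, 1.557, -0.194]
force: [0.4, -0.3, -0.2]
width: 35.3
```

```bash
python3 -c "
from h import *
rep(645.4,-32.2,32.4)
s=__import__('cell').status.read_state()
place_of(279,307,s['eef_pos'][2]+26)
"
```

```text
t 23.25 p [640.  -36.8 100.4] w 35.3 F [ 0.4 -0.3 -0.2] q [-0.19  0.79  0.35  1.68 -0.38  0.73  0.22]
tool x [ 0.014 -0.003 -1.   ] y [ 0.123  0.992 -0.001] z [ 0.992 -0.123  0.014] jaw yaw -0.123 turn world-z deg -0.1 = roll 0.1
world d [  5.4   4.6 -68. ] tool d now [68.1  5.3  3.9] after turn [68.1  5.3  3.8]
point [639.8 -35.9 126.4] rel tool [-26.    0.8   0.1]
```

{"op": "apply_moves", "data": {"targets": [[[0,4,3.5],0,30],[[0,0,0],0,30],[[14,0,0],0,30],[[14,0,0],0,30],[[0,0,0],0,30],[[14,0,0],0,30],[[0,0,0],0,30],[[10,0,0],0,30],[[0,0,0],0,30]]}}

```text
clock: 24.38
eef_pos: [643.1, -34.9, 44.0]
tool_rot: [-0.153, 1.559, -0.279]
force: [-0.1, -0.0, -0.4]
width: 35.2
```

```bash
python3 -c "
from h import *
rep(645.4,-32.7,32.4)
"
```

```text
t 24.38 p [643.1 -34.9  44. ] w 35.2 F [-0.1 -0.  -0.4] q [-0.18  0.87  0.32  1.69 -0.41  0.64  0.24]
tool x [ 0.011 -0.003 -1.   ] y [ 0.125  0.992 -0.002] z [ 0.992 -0.125  0.011] jaw yaw -0.126 turn world-z deg 0.0 = roll -0.0
world d [  2.3   2.2 -11.6] tool d now [11.6  2.5  1.8] after turn [11.6  2.5  1.8]
```

{"op": "apply_moves", "data": {"targets": [[[5,2.5,2],0,30],[[0,0,0],0,30],[[4,0,0],0,30],[[0,0,0],0,30],[[0,0,0],0,30]]}}

```text
clock: 25.0
eef_pos: [646.4, -32.5, 35.1]
tool_rot: [-0.127, 1.558, -0.253]
force: [-0.2, -0.2, -1.1]
width: 35.0
```

```bash
python3 -c "
from h import *
rep(645.4,-32.7,32.4)
"
```

```text
t 25.0 p [646.4 -32.5  35.1] w 35.0 F [-0.2 -0.2 -1.1] q [-0.18  0.89  0.31  1.68 -0.41  0.62  0.24]
tool x [ 0.012 -0.003 -1.   ] y [ 0.125  0.992 -0.002] z [ 0.992 -0.125  0.013] jaw yaw -0.126 turn world-z deg 0.0 = roll -0.0
world d [-1.  -0.2 -2.7] tool d now [ 2.7 -0.3 -1. ] after turn [ 2.7 -0.3 -1. ]
```

{"op": "apply_moves", "data": {"targets": [[[2.2,0,-0.8],0,30],[[0,0,0],0,30],[[0,0,0],0,30],[[0,0,0],0,45],[[0,0,0],0,65],[[0,0,0],0,70],[[-15,0,0],0,70],[[-20,0,0],0,70],[[-20,0,0],0,70],[[0,0,0],0,70]]}}

```text
clock: 26.25
eef_pos: [646.6, -32.7, 94.1]
tool_rot: [-0.083, 1.553, -0.209]
force: [0.8, -0.7, 0.1]
width: 70.1
```

```bash
python3 -c "
from h import *
rep(441,-80.3,95)
"
```

```text
t 26.25 p [646.6 -32.7  94.1] w 70.1 F [ 0.8 -0.7  0.1] q [-0.2   0.81  0.35  1.66 -0.38  0.72  0.21]
tool x [ 0.017 -0.004 -1.   ] y [ 0.126  0.992 -0.001] z [ 0.992 -0.126  0.018] jaw yaw -0.126 turn world-z deg 0.1 = roll -0.1
world d [-205.6  -47.6    0.9] tool d now [  -4.3  -73.  -197.9] after turn [  -4.3  -72.8 -198. ]
```

{"op": "apply_moves", "data": {"targets": [[[-1,-5,-13],0,70],[[-1,-5,-13],0,70],[[0,-5,-13],0,70],[[0,-5,-13],0,70],[[0,-5,-13],0,70],[[0,-5,-13],0,70],[[0,-5,-13],0,70],[[0,0,0],0,70]]}}

```text
clock: 27.25
eef_pos: [548.4, -56.0, 95.4]
tool_rot: [-0.042, 1.553, -0.167]
force: [0.3, -0.1, -0.3]
width: 70.1
```

```bash
python3 -c "
from h import *
rep(441,-80.3,95)
"
```

```text
t 27.25 p [548.4 -56.   95.4] w 70.1 F [ 0.3 -0.1 -0.3] q [-0.16  0.7   0.32  1.94 -0.39  0.55  0.3 ]
tool x [ 0.018 -0.003 -1.   ] y [ 0.125  0.992 -0.001] z [ 0.992 -0.125  0.018] jaw yaw -0.125 turn world-z deg 0.0 = roll -0.0
world d [-107.4  -24.3   -0.4] tool d now [  -1.4  -37.5 -103.5] after turn [  -1.4  -37.5 -103.5]
```

{"op": "apply_moves", "data": {"targets": [[[0,-4.5,-12],0,70],[[0,-4.5,-12],0,70],[[0,-4.5,-12],0,70],[[0,-4.5,-12],0,70],[[0,-4.5,-12],0,70],[[0,-4.5,-12],0,70],[[0,-4.5,-12],0,70],[[0,0,0],0,70],[[0,0,0],0,70]]}}

```text
clock: 28.38
eef_pos: [456.1, -78.2, 94.0]
tool_rot: [-0.039, 1.551, -0.164]
force: [0.3, 0.2, -1.0]
width: 70.1
```

```bash
python3 -c "
from h import *
rep(441,-80.3,95)
"
```

```text
t 28.38 p [456.1 -78.2  94. ] w 70.1 F [ 0.3  0.2 -1. ] q [-0.07  0.61  0.26  2.17 -0.41  0.38  0.4 ]
tool x [ 0.019 -0.003 -1.   ] y [ 0.125  0.992 -0.001] z [ 0.992 -0.125  0.02 ] jaw yaw -0.125 turn world-z deg 0.0 = roll -0.0
world d [-15.1  -2.1   1. ] tool d now [ -1.2  -4.  -14.7] after turn [ -1.2  -4.  -14.7]
```

{"op": "apply_moves", "data": {"targets": [[[0,-2,-8],0,70],[[0,-2,-6.5],0,70],[[0,0,0],0,70],[[14,0,0],0,70],[[0,0,0],0,70],[[0,0,0],0,70]]}}

```text
clock: 29.12
eef_pos: [441.9, -80.3, 79.8]
tool_rot: [-0.038, 1.549, -0.163]
force: [0.8, 0.4, -0.5]
width: 69.6
```

```bash
python3 -c "
from h import *
rep(441,-80.3,26)
"
```

```text
t 29.12 p [441.9 -80.3  79.8] w 69.6 F [ 0.8  0.4 -0.5] q [-0.04  0.63  0.22  2.22 -0.43  0.31  0.43]
tool x [ 0.021 -0.003 -1.   ] y [ 0.124  0.992 -0.001] z [ 0.992 -0.124  0.021] jaw yaw -0.124 turn world-z deg -0.0 = roll 0.0
world d [ -0.9   0.  -53.8] tool d now [53.8 -0.  -2. ] after turn [53.8 -0.  -2. ]
```

{"op": "apply_moves", "data": {"targets": [[[12,0,-0.8],0,70],[[0,0,0],0,70],[[12,0,0],0,70],[[0,0,0],0,70],[[0,0,0],0,70]]}}

```text
clock: 29.75
eef_pos: [442.0, -80.3, 54.5]
tool_rot: [-0.041, 1.549, -0.165]
force: [0.4, 0.0, -0.1]
width: 69.8
```

```bash
python3 -c "
from h import *
rep(441,-80.3,26)
"
```

```text
t 29.75 p [442.  -80.3  54.5] w 69.8 F [ 0.4  0.  -0.1] q [-0.01  0.68  0.18  2.23 -0.48  0.25  0.48]
tool x [ 0.022 -0.004 -1.   ] y [ 0.124  0.992 -0.001] z [ 0.992 -0.124  0.022] jaw yaw -0.124 turn world-z deg -0.1 = roll 0.1
world d [ -1.    0.  -28.5] tool d now [28.4 -0.1 -1.7] after turn [28.4 -0.1 -1.7]
```

{"op": "apply_moves", "data": {"targets": [[[6,0,-1],0,70],[[0,0,0],0,70],[[6,0,0],0,70],[[0,0,0],0,70]]}}

```text
clock: 30.25
eef_pos: [441.9, -80.4, 43.0]
tool_rot: [-0.037, 1.547, -0.161]
force: [0.1, 0.2, -0.2]
width: 69.9
```

```bash
python3 -c "
from h import *
rep(441,-80.3,26)
"
```

```text
t 30.25 p [441.9 -80.4  43. ] w 69.9 F [ 0.1  0.2 -0.2] q [-0.04  0.71  0.23  2.23 -0.68  0.24  0.67]
tool x [ 0.023 -0.004 -1.   ] y [ 0.124  0.992 -0.001] z [ 0.992 -0.124  0.024] jaw yaw -0.125 turn world-z deg -0.0 = roll 0.0
world d [ -0.9   0.1 -17. ] tool d now [17.   0.  -1.3] after turn [17.   0.  -1.3]
```

{"op": "apply_moves", "data": {"targets": [[[5,0,-0.5],0,70],[[0,0,0],0,70],[[5,0,0],0,70],[[0,0,0],0,70]]}}

```text
clock: 30.75
eef_pos: [442.5, -80.4, 34.3]
tool_rot: [-0.016, 1.545, -0.141]
force: [-0.5, -0.5, -0.9]
width: 70.0
```

```bash
python3 -c "
from h import *
rep(441,-80.3,27)
"
```

```text
t 30.75 p [442.5 -80.4  34.3] w 70.0 F [-0.5 -0.5 -0.9] q [-0.06  0.73  0.26  2.24 -0.84  0.24  0.83]
tool x [ 0.025 -0.004 -1.   ] y [ 0.125  0.992 -0.   ] z [ 0.992 -0.125  0.026] jaw yaw -0.125 turn world-z deg -0.0 = roll 0.0
world d [-1.5  0.1 -7.3] tool d now [ 7.3 -0.1 -1.6] after turn [ 7.3 -0.1 -1.6]
```

{"op": "apply_moves", "data": {"targets": [[[4,0,-1.4],0,70],[[0,0,0],0,70],[[2.5,0,0],0,70],[[0,0,0],0,70]]}}

```text
clock: 31.25
eef_pos: [442.0, -80.3, 28.8]
tool_rot: [0.007, 1.544, -0.118]
force: [-0.3, -0.1, -0.1]
width: 70.0
```

```bash
python3 -c "
from h import *
rep(441,-80.3,27)
"
```

```text
t 31.25 p [442.  -80.3  28.8] w 70.0 F [-0.3 -0.1 -0.1] q [-0.07  0.75  0.28  2.24 -0.94  0.24  0.93]
tool x [ 0.027 -0.003 -1.   ] y [0.125 0.992 0.   ] z [ 0.992 -0.125  0.027] jaw yaw -0.126 turn world-z deg 0.0 = roll -0.0
world d [-1.   0.  -1.8] tool d now [ 1.8 -0.1 -1. ] after turn [ 1.8 -0.1 -1. ]
```

{"op": "apply_moves", "data": {"targets": [[[1,0,-0.8],0,70],[[0,0,0],0,45],[[0,0,0],0,30],[[0,0,0],0,30],[[0,0,0],0,30],[[0,0,0],0,30]]}}

```text
clock: 32.0
eef_pos: [441.1, -80.3, 28.2]
tool_rot: [0.016, 1.543, -0.109]
force: [-0.6, 0.1, 1.2]
width: 35.1
```

```bash
python3 -c "
from h import *
from cell import eyes
import cv2
rep(652.8,29.3,105)
im,d=eyes.get_image('wrist');cv2.imwrite('pics/w7.png',im)
"
```

```text
t 32.0 p [441.1 -80.3  28.2] w 35.1 F [-0.6  0.1  1.2] q [-0.08  0.75  0.29  2.25 -0.96  0.24  0.96]
tool x [ 0.027 -0.003 -1.   ] y [0.125 0.992 0.   ] z [ 0.992 -0.125  0.027] jaw yaw -0.126 turn world-z deg 0.0 = roll -0.0
world d [211.7 109.6  76.8] tool d now [-71.3 135.3 198.4] after turn [-71.3 135.1 198.5]
```

View pics/w7.png

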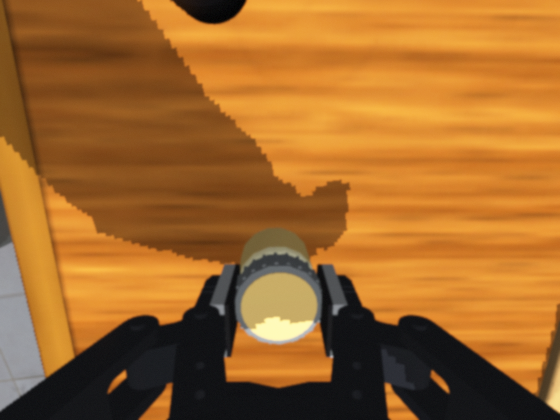

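Cream is gripped, dab at (279,304). Lift slowly at first, because the wrist is near its limit.

{"op": "apply_moves", "data": {"targets": [[[-5,0,0],0,30],[[-8,0,0],0,30],[[-8,0,0],0,30],[[-10,0,0],0,30],[[-12,0,0],0,30],[[-14,0,0],0,30],[[-14,0,0],0,30],[[-6,0,0],0,30],[[0,0,0],0,30]]}}

```text
clock: 33.17
eef_pos: [438.7, -79.3, 110.7]
tool_rot: [0.024, 1.542, -0.101]
force: [0.7, -0.4, -0.2]
width: 34.9
```

```bash
python3 -c "
from h import *
rep(652.8,29.3,105)
"
```

```text
t 33.17 p [438.7 -79.3 110.7] w 34.9 F [ 0.7 -0.4 -0.2] q [-0.27  0.62  0.57  2.22 -0.77  0.48  0.79]
tool x [ 0.028 -0.003 -1.   ] y [0.125 0.992 0.001] z [ 0.992 -0.125  0.028] jaw yaw -0.125 turn world-z deg -0.0 = roll 0.0
world d [214.1 108.6  -5.7] tool d now [ 11.4 134.4 198.7] after turn [ 11.4 134.5 198.6]
```

{"op": "apply_moves", "data": {"targets": [[[0.5,8.5,12.5],0,30],[[0.5,8.5,12.5],0,30],[[0.5,8.5,12.5],0,30],[[0.5,8.5,12.5],0,30],[[0.5,8.5,12.5],0,30],[[0.5,8.5,12.5],0,30],[[0.5,8.5,12.5],0,30],[[0,8.5,12.5],0,30],[[0,0,0],0,30]]}}

```text
clock: 34.3
eef_pos: [554.7, -18.9, 108.2]
tool_rot: [0.015, 1.544, -0.107]
force: [-0.4, -0.4, 0.1]
width: 35.2
```

```bash
python3 -c "
from h import *
rep(652.8,29.3,105)
"
```

```text
t 34.3 p [554.7 -18.9 108.2] w 35.2 F [-0.4 -0.4  0.1] q [-0.42  0.75  0.65  1.93 -0.72  0.67  0.55]
tool x [ 0.027 -0.003 -1.   ] y [0.122 0.993 0.   ] z [ 0.992 -0.122  0.027] jaw yaw -0.122 turn world-z deg -0.2 = roll 0.2
world d [98.1 48.2 -3.2] tool d now [ 5.7 59.8 91.3] after turn [ 5.7 60.  91.2]
```

{"op": "apply_moves", "data": {"targets": [[[0.5,8,12],0.2,30],[[0.5,8,12],0,30],[[0.5,8,12],0,30],[[0.5,8,12],0,30],[[0.5,8,12],0,30],[[0.5,8,12],0,30],[[0,5,8],0,30],[[0,0,0],0,30],[[0,0,0],0,30]]}}

```text
clock: 35.42
eef_pos: [645.7, 26.3, 106.7]
tool_rot: [0.002, 1.546, -0.125]
force: [-0.9, 0.0, -0.6]
width: 35.2
```

```bash
python3 -c "
from h import *
rep(652.8,29.3,36.5)
s=__import__('cell').status.read_state()
place_of(279,304,s['eef_pos'][2]+22)
"
```

```text
t 35.42 p [645.7  26.3 106.7] w 35.2 F [-0.9  0.  -0.6] q [-0.47  0.87  0.68  1.67 -0.7   0.83  0.39]
tool x [ 0.025 -0.003 -1.   ] y [0.127 0.992 0.   ] z [ 0.992 -0.127  0.025] jaw yaw -0.127 turn world-z deg 0.1 = roll -0.1
world d [  7.1   3.  -70.2] tool d now [70.4  3.9  4.9] after turn [70.4  3.9  4.9]
point [645.2  26.1 128.7] rel tool [-22.   -0.3   0.1]
```

{"op": "apply_moves", "data": {"targets": [[[0,3,4.5],0,30],[[0,0,0],0,30],[[14,0,0],0,30],[[14,0,0],0,30],[[0,0,0],0,30],[[14,0,0],0,30],[[0,0,0],0,30],[[12,0,0],0,30],[[0,0,0],0,30]]}}

```text
clock: 36.55
eef_pos: [650.6, 28.0, 48.2]
tool_rot: [-0.006, 1.548, -0.135]
force: [-0.1, -0.0, -0.5]
width: 35.3
```

```bash
python3 -c "
from h import *
rep(652.8,29.3,36.5)
"
```

```text
t 36.55 p [650.6  28.   48.2] w 35.3 F [-0.1 -0.  -0.5] q [-0.44  0.94  0.62  1.68 -0.76  0.75  0.42]
tool x [ 0.022 -0.003 -1.   ] y [ 0.128  0.992 -0.   ] z [ 0.991 -0.128  0.022] jaw yaw -0.129 turn world-z deg 0.2 = roll -0.2
world d [  2.2   1.3 -11.7] tool d now [11.8  1.5  1.8] after turn [11.8  1.5  1.8]
```

{"op": "apply_moves", "data": {"targets": [[[5,1.6,2],-0.2,30],[[0,0,0],0,30],[[4,0,0],0,30],[[0,0,0],0,30],[[0,0,0],0,30]]}}

```text
clock: 37.17
eef_pos: [653.9, 29.3, 39.4]
tool_rot: [-0.007, 1.547, -0.132]
force: [0.2, -0.0, -0.7]
width: 35.0
```

```bash
python3 -c "
from h import *
rep(652.8,29.3,36.4)
"
```

```text
t 37.17 p [653.9  29.3  39.4] w 35.0 F [ 0.2 -0.  -0.7] q [-0.43  0.96  0.61  1.67 -0.76  0.74  0.43]
tool x [ 0.024 -0.003 -1.   ] y [ 0.125  0.992 -0.   ] z [ 0.992 -0.125  0.024] jaw yaw -0.125 turn world-z deg -0.0 = roll 0.0
world d [-1.1 -0.  -3. ] tool d now [ 2.9 -0.1 -1.1] after turn [ 2.9 -0.1 -1.1]
```

{"op": "apply_moves", "data": {"targets": [[[2.5,0,-1],0,30],[[0,0,0],0,30],[[0,0,0],0,30],[[0,0,0],0,45],[[0,0,0],0,65],[[0,0,0],0,70],[[-15,0,0],0,70],[[-20,0,0],0,70],[[-20,0,0],0,70],[[0,0,0],0,70]]}}

```text
clock: 38.42
eef_pos: [653.0, 29.1, 97.9]
tool_rot: [0.005, 1.543, -0.12]
force: [0.6, -0.1, 0.7]
width: 70.3
```

{"op": "apply_moves", "data": {"targets": [[[-10,10,-12],0,70],[[-10,10,-12],0,70],[[-10,10,-12],0,70],[[-10,10,-12],0,70],[[-10,10,-12],0,70],[[-10,10,-12],0,70],[[-5,10,-12],0,70],[[0,10,-12],0,70],[[0,10,-12],0,70],[[0,0,0],0,70]]}}

```text
clock: 39.67
eef_pos: [545.0, 143.0, 163.2]
tool_rot: [0.117, 1.547, -0.003]
force: [0.7, -0.2, 0.6]
width: 70.1
```

```bash
python3 -c "
from h import *
from cell import eyes
import cv2
rep()
im,d=eyes.get_image('top');cv2.imwrite('pics/t8.png',cv2.resize(im[140:290,195:385],None,fx=4,fy=4,interpolation=2))
im,d=eyes.get_image('side');cv2.imwrite('pics/s8.png',cv2.resize(im[170:290,180:340],None,fx=5,fy=5,interpolation=2))
"
```

```text
t 39.67 p [545.  143.  163.2] w 70.1 F [ 0.7 -0.2  0.6] q [-0.78  0.71  0.76  1.87 -0.66  0.81  0.21]
tool x [ 0.023 -0.    -1.   ] y [0.12  0.993 0.003] z [ 0.992 -0.12   0.023] jaw yaw -0.121 turn world-z deg -0.3 = roll 0.3
```

View pics/t8.png

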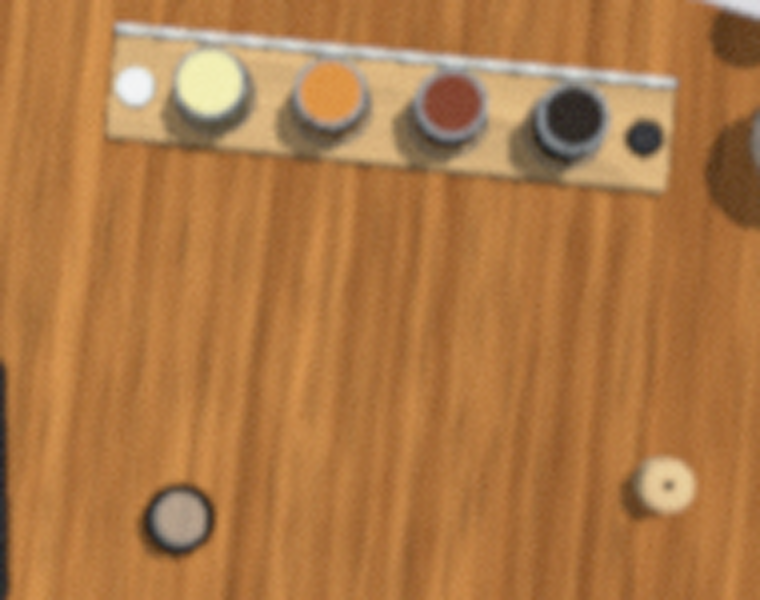

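View pics/s8.png

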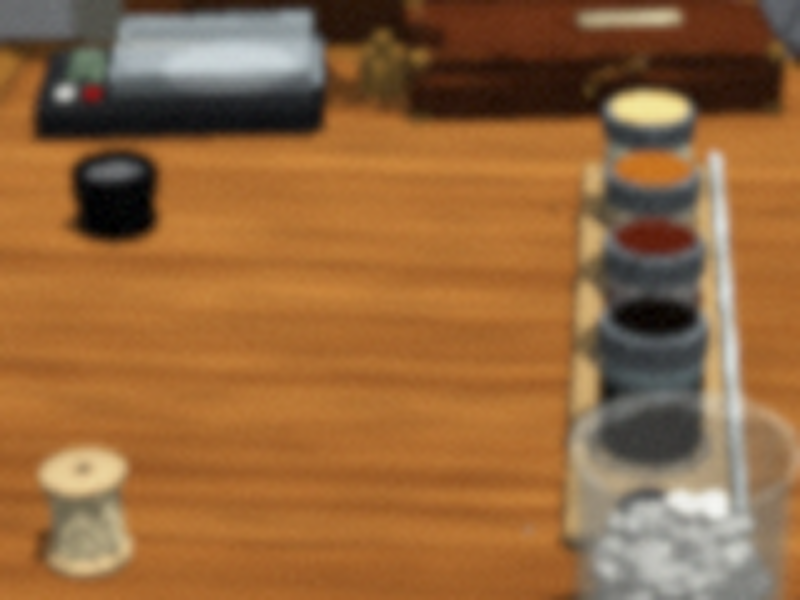

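Top crop dabs: cream (210,84), ochre (330,92), sienna (450,102), umber (576,114). The loupe (180,519) and spool (667,486) have not moved. In the side crop the dabs are at (649,107), (652,168), (655,238) and (654,316). I'll check these in the rack frame.

```bash
python3 -c "
from h import *
import pickle
d=pickle.load(open('d0.pkl','rb'));pt,ps=d['top'][2],d['side'][2]
T=[(210,84),(330,92),(450,102),(576,114)];S=[(649,107),(652,168),(655,238),(654,316)]
G=np.array([[652.8,29.3],[645.4,-32.2],[637.4,-93.6],[629.6,-155]]);a=-.125;ex=np.array([np.cos(a),np.sin(a)]);ey=np.array([-np.sin(a),np.cos(a)])
for t,s,g in zip(T,S,G):
  t=((t[0]+.5)/4-.5+195,(t[1]+.5)/4-.5+140);s=((s[0]+.5)/5-.5+180,(s[1]+.5)/5-.5+170)
  X,r=tri([ray(pt,*t),ray(ps,*s)]);o=plane(pt,*t,58)
  print('tri',X.round(1),'err rack x,y', ((X[:2]-g)@ex).round(1),((X[:2]-g)@ey).round(1),'| top plane',((o[:2]-g)@ex).round(1),((o[:2]-g)@ey).round(1))
"
```

```text
tri [651.3  28.6  58.7] err rack x,y -1.4 -0.9 | top plane -1.6 -0.9
tri [645.2 -32.2  58.3] err rack x,y -0.2 0.0 | top plane 0.1 0.0
tri [638.5 -92.8  57.6] err rack x,y 1.0 0.9 | top plane 1.4 0.9
tri [ 630.1 -156.2   59.2] err rack x,y 0.7 -1.1 | top plane 1.8 -1.2
```

All four jars are within 2 mm of their ring centres, with tops at about 58 mm, and the gripper is clear. Handing in.

```bash
python3 -c "
from cell import ctrl
print(ctrl.finish_job())"
```

```text
the job is handed in; nothing more can be done
None
```

I set all four jars upright on the rack, from the white stud to the black stud: cream, ochre, sienna, umber. I handed the job in at about 40 s of the 77 s allowed; no verdict was reported.

- **Position:** the last top and side pictures put each jar within about 2 mm of its ring centre, along and across the rack (limit 12 mm).
- **Upright:** the jar tops measured 57.6 to 59.2 mm above the desk, against 58 mm expected, and the jars look upright in both views.
- **Loupe and spool:** both show at the same pixel positions as at the start, in both views.
- **Gripper:** it ended well clear, at the left of the rack and about 163 mm up, touching nothing.
- **What went off:** on the first descent the gripper ended about 12 mm off in x and 9 mm high, so it pushed the sienna jar about 12 mm along the desk as it closed. The jar stayed upright, and I corrected for this when placing it. After that I used smaller steps and checked each pose.
- **Tool tilt:** the tool was tilted by up to about 0.03 rad during the grasps. The final pictures show no sign of it in the jars.

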